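Fetch the blue jar from behind the bottles for the colour carousel

TASK

The painter's colour carousel lacks its blue jar, which stands in the wooden colour tray boxed in by three tall bottles. First clear the red, yellow and green bottles out, standing all three in the black side tray, and then fetch the low blue jar and stand it centred on the blue spot of the carousel, without turning the carousel. Only then put the bottles back in the colour tray, each standing in the middle of the swatch tile of its own colour; never let a bottle or the jar tip over.

Things in the scene. Friction and masses are not known exactly. Their poses are not given: they have to be found in the camera images.
- bottle_red: Tall red bottle with a white label band, loose, about 0.3 kg, 130 mm tall: round body 52 mm across up to 84 mm height, shoulder to 94 mm, then a straight red cap 32 mm across from 94 to 130 mm (easy to grip from above). Origin: centre of its underside, z up. Its turn about z does not matter. Starts in the colour tray beside the blue jar, not always on the tile of its own colour.
- bottle_yellow: Tall yellow bottle with a white label band, loose, about 0.3 kg, 130 mm tall: round body 52 mm across up to 84 mm height, shoulder to 94 mm, then a straight yellow cap 32 mm across from 94 to 130 mm (easy to grip from above). Origin: centre of its underside, z up. Its turn about z does not matter. Starts in the colour tray beside the blue jar, not always on the tile of its own colour.
- bottle_green: Tall green bottle with a white label band, loose, about 0.3 kg, 130 mm tall: round body 52 mm across up to 84 mm height, shoulder to 94 mm, then a straight green cap 32 mm across from 94 to 130 mm (easy to grip from above). Origin: centre of its underside, z up. Its turn about z does not matter. Starts in the colour tray beside the blue jar, not always on the tile of its own colour.
- jar_blue: Low round blue jar with blue lid and white label, loose, about 0.2 kg: 56 mm across, 55 mm tall (the lid, its top 16 mm, 54 mm across). Origin: centre of its underside, z up. Starts in the middle of the colour tray's far row, with a tall bottle 62 mm away (between centres) on its left, its right and the robot's side, leaving gaps of 8 mm.
- swatch_red: Glazed red swatch tile, 60 x 60 x 5 mm, fixed on the colour tray's floor: the red bottle's home. Only its corners show while a bottle stands on it. Origin: centre of its underside, 5 mm above the table; top face 5 mm higher; x, y along its sides. The colour tray is wooden, 142 x 204 mm, with a lip 16 mm above the table; its places are 62 mm apart.
- swatch_yellow: Glazed yellow swatch tile, 60 x 60 x 5 mm, fixed on the colour tray's floor: the yellow bottle's home. Only its corners show while a bottle stands on it. Origin: centre of its underside, 5 mm above the table; top face 5 mm higher; x, y along its sides. The tray's far row holds bottle, blue jar, bottle; its near row small pot, bottle, small pot.
- swatch_green: Glazed green swatch tile, 60 x 60 x 5 mm, fixed on the colour tray's floor: the green bottle's home. Only its corners show while a bottle stands on it. Origin: centre of its underside, 5 mm above the table; top face 5 mm higher; x, y along its sides. The two small pots in the tray (white and grey, 42 mm across, 40 mm tall, loose) are its other stock.
- side_tray: Black plastic tray with a ribbed floor, empty, fixed: outside 250 mm along its own x by 112 mm along its y, inside 242 x 104 mm, floor 4 mm thick, lip 14 mm above the table. Origin: centre of its underside, on the table; z up. The three bottles fit in a row along its x, for example 75 mm apart.
- blue_spot: Flat blue spot, 66 mm across, on the wooden carousel disc, 80 mm from its axis. Origin: its centre, on the disc's upper face, 34 mm above the table; x points away from the axis, z up. Lazy susan 250 mm across, centre knob 36 mm wide and 40 mm high. At 90, 180, 270 degrees from the spot stand loose white, brown and black jars, same size as the blue one.
- carousel (a joint): Turn of the carousel's disc about its upright axis, radians, counter-clockwise from above positive, 0 at the start. Ball bearing, turns freely: a sideways push of about 0.25 N at the blue spot starts it; it does not spring back.

How it is judged:
On the way, in this order (a step that is already met when the one before it is completed fails the run):
1. all three bottles stand in the side tray at once, the blue jar not yet fetched (x of bottle_red in the frame of side_tray between -0.115 and 0.115 m and y of bottle_red in the frame of side_tray between -0.045 and 0.045 m and z of bottle_red in the frame of side_tray between -0.002 and 0.01 m and angle between each of bottle_red, bottle_yellow, bottle_green's own z axis and vertical below 0.15 rad and x of bottle_yellow in the frame of side_tray between -0.115 and 0.115 m and y of bottle_yellow in the frame of side_tray between -0.045 and 0.045 m and z of bottle_yellow in the frame of side_tray between -0.002 and 0.01 m and x of bottle_green in the frame of side_tray between -0.115 and 0.115 m and y of bottle_green in the frame of side_tray between -0.045 and 0.045 m and z of bottle_green in the frame of side_tray between -0.002 and 0.01 m and distance of jar_blue from where it was at the start of the episode below 0.05 m), for 0.2 s.
2. the blue jar stands on the blue spot of the carousel while the three bottles still stand in the side tray (horizontal distance between jar_blue and blue_spot below 0.012 m and z of jar_blue in the frame of blue_spot between -0.005 and 0.005 m and angle between each of jar_blue, bottle_red, bottle_yellow, bottle_green's own z axis and vertical below 0.15 rad and x of bottle_red in the frame of side_tray between -0.115 and 0.115 m and y of bottle_red in the frame of side_tray between -0.045 and 0.045 m and z of bottle_red in the frame of side_tray between -0.002 and 0.01 m and x of bottle_yellow in the frame of side_tray between -0.115 and 0.115 m and y of bottle_yellow in the frame of side_tray between -0.045 and 0.045 m and z of bottle_yellow in the frame of side_tray between -0.002 and 0.01 m and x of bottle_green in the frame of side_tray between -0.115 and 0.115 m and y of bottle_green in the frame of side_tray between -0.045 and 0.045 m and z of bottle_green in the frame of side_tray between -0.002 and 0.01 m and linear speed of jar_blue below 0.02 m/s), for 0.2 s.
At the end, for the whole second after the job is handed in: Blue jar upright within 12 mm of the centre of the blue spot; each bottle upright within 12 mm of the centre of the swatch tile of its own colour; carousel within 0.15 rad of its starting angle; all released and at rest (horizontal distance between jar_blue and blue_spot below 0.012 m and z of jar_blue in the frame of blue_spot between -0.005 and 0.005 m and angle between each of jar_blue, bottle_red, bottle_yellow, bottle_green's own z axis and vertical below 0.15 rad and horizontal distance between bottle_red and swatch_red below 0.012 m and z of bottle_red in the frame of swatch_red between 0.001 and 0.01 m and horizontal distance between bottle_yellow and swatch_yellow below 0.012 m and z of bottle_yellow in the frame of swatch_yellow between 0.001 and 0.01 m and horizontal distance between bottle_green and swatch_green below 0.012 m and z of bottle_green in the frame of swatch_green between 0.001 and 0.01 m and value of joint carousel between -0.15 and 0.15 rad and linear speed of each of bottle_red, bottle_yellow, bottle_green, jar_blue below 0.02 m/s and angular speed of each of bottle_red, bottle_yellow, bottle_green, jar_blue below 0.2 rad/s); the robot touches nothing.
It fails at once if the carousel is turned by more than 0.15 rad from its starting angle (value of joint carousel above 0.15 rad or value of joint carousel below -0.15 rad).
It fails at once if a bottle or the blue jar tips over (beyond 0.7 rad) (angle between any of bottle_red, bottle_yellow, bottle_green, jar_blue's own z axis and vertical above 0.7 rad).
It also fails if it takes over 144 s, if anything falls off the work surface, if the arm or the gripper's body presses on something with over 40 N, if the wrist force passes 120 N, or if a joint passes its speed limit or range.

ROBOT

A 6-joint arm with a two-finger parallel gripper is mounted at the origin on the work surface. World frame = base frame: x ahead of the robot, y to its left, z up, the work surface at z = 0. Lengths are in m, angles in rad, forces in N, time in s.
With the tool pointing down it reaches from about 0.3 to 0.75 m from the base axis. Payload 8.5 kg.
Tool frame: the origin (TCP) lies midway between the tips of the shut fingers; the grasp point (between the pads) lies pinch_z behind it (pinch_z is the distance from the TCP to the grasp point, in m); z points along the fingers, y is the line along which they close (so a half turn about z gives the same grasp; the last joint's range is limited). The gripper opens to 85 mm and grips with 20 to 120 N. Pads are 22 mm wide; open, the fingers measure 114 mm over their backs; the gripper's body (76 mm by 85 mm) begins 54 mm behind the grasp point. The pads swing forward as they close: fully open they stand 13 mm farther back than shut.
Start: joints at [0.911, 0.381, 1.297, -0, 1.464, -0.215], TCP at [0.237, 0.496, 0.231] pointing down, gripper open.
Joint ranges: [-3.11, 3.11], [-0.89, 2.33], [0.22, 2.48], [-1.42, 4.56], [0.17, 2.85], [-2.88, 2.88]. Speed limits (rad/s): [2.39, 2.39, 3.14, 3.14, 3.14, 3.14].

INTERFACE

Orientations are given as a rotation vector (axis times angle).
In Python, from workcell import * gives the robot as it stands.
- The arm moves only by the tool jog_arm, never from a script. Its argument "moves" is a list of rows, each a list of 7 numbers: the shift along the tool's x, y, z in cm, then the turn, a rotation vector about the tool's x, y, z in degrees, then the finger opening in cm, from 0 to 8.54. In form: [[dx, dy, dz, rx, ry, rz, hand], ...]. A call has 1 to 10 rows; each row is the pose to reach, as a shift and turn from the pose commanded when the call began, along the tool's axes at that moment; what a row does not reach only later rows make up. A row lasts 1/10 s, in which the tool goes at most 50 mm and 8.59 degrees, less where a joint would pass 70% of its speed; a pose out of reach is approached as far as the arm can. A call with a gripper value outside its range is refused whole. The fingers move at their own pace and stop on an object; the grip force is fixed at half the most. Time passes only in rows, so rows that repeat a pose let the fingers close. It gives the time, the measured TCP pose, the force, the opening and the grip force at its end, in the units of the state.
- sense(): the state, without advancing time (a new reading comes with each control period).
- get_image(name): name is "scene" or "top" or "wrist"; returns a dict with "pixels" (480x640x3 uint8, red, green, blue), "mtx" (3x3 intrinsics, pixels), "k1" (the pictures are not rectified: a ray, as slopes to the right and down, at radius r is drawn at 1 + k1 r^2 times it, then the intrinsics apply), "R" (3x3) and "t" (3): a world point X has camera coordinates R X + t. Camera axes: x right, y down, z forward; pixel columns grow to the right and rows downward; lengths in m; the calibration is good to about 2 mm. A picture is of the moment at which its call begins. There is no depth.
- hand_in(): hands the job in; it is judged then, once.
Trained networks look in the newest picture that a camera, given by its name, has taken for a name from the list of things; names that differ only in an ending like _2 or _b are one class to them, and where a whole thing is asked for, a point or a joint stands for the part that bears it (a point fixed in the world has none). Each returns a list of dicts, best first, with "score" (0 to 1); they miss things now and then, are a little off and sometimes report something else, mostly with a low value. They report only what shows in the picture. A call takes as long as a camera call.
- spot_in(camera, name): "location" ([x, y, z] in m, in world coordinates, good to about 4 mm: the middle of the surface that is visible of it).
- tip_of(camera, name): "location" ([x, y, z] in m, in world coordinates, good to about 4 mm: a listed point, or the origin of a listed thing).
The state is a dict: "time_s": time; "joint_positions": joint angles; "qvel": joint speeds; "effort": joint torques, N m; "tcp_pos": TCP position; "eef_rot": TCP orientation; "wrist_force": force on the tool from outside, world axes, zero at the start; "moment": the same for the moment, N m; "grip_width": opening from 0.0 (shut) to 1.0 (fully open); "grip_force": force on a finger pad.
Only numpy, scipy, OpenCV 4.12 (cv2) and the standard library are available. Lean on these libraries where they do the work, as an engineer would, in place of code of your own. Each camera call takes 0.05 s, during which the arm holds its last target. There are 200 camera calls.

## Working session

There is one attempt and no reset: what is moved stays moved. The work goes in short steps, Python scripts to look and compute and a tool call to move; the robot and the scene stay as the last step left them, time stands still between calls to the robot, and variables do not carry over. Pictures are saved under pics/ and viewed, at most 14 in all, crops included, and the job is handed in when it is done.

Besides the shell and the picture viewer there is one more tool, called as a command line: name --pt "numbers of a row" for each row, then --argument value for the rest. jog_arm: Moves the arm, as the interface text tells. Its arguments: {"type":"object","properties":{"moves":{"type":"array"}},"required":["moves"]}

```bash
mkdir -p pics
cat > h.py <<'E'
from workcell import *
import numpy as np, cv2
def save(c,n):
    im=get_image(c); cv2.imwrite(f'pics/{n}.png',im['pixels'][:,:,::-1]); return im
def proj(im,X):
    p=im['R']@np.array(X)+im['t']; x,y=p[:2]/p[2]; s=1+im['k1']*(x*x+y*y)
    return (im['mtx']@[x*s,y*s,1])[:2]
def unproj(im,u,v,z):
    d=np.linalg.inv(im['mtx'])@[u,v,1]; a=d[:2].copy(); b=a.copy()
    for _ in range(20): b=a/(1+im['k1']*(b@b))
    R=im['R'];c=-R.T@im['t']; r=R.T@np.array([*b,1]); return c+r*(z-c[2])/r[2]
E
python3 - <<'E'
from h import *
np.set_printoptions(precision=4,suppress=True)
s=sense();print(s)
a=save('top','t1');b=save('scene','s1')
for c,im in(('top',a),('scene',b)):
    print(c,-im['R'].T@im['t'])
    for n in ['bottle_red','bottle_yellow','bottle_green','jar_blue','swatch_red','swatch_yellow','swatch_green','side_tray','blue_spot','carousel']:
        try:
            print(n,[(np.round(d['location'],3),round(d['score'],2)) for d in tip_of(c,n)[:2]])
        except Exception as e: print(n,e)
E
```

```text
{'time_s': 0.0, 'joint_positions': array([ 0.9107,  0.3812,  1.2983, -0.    ,  1.4636, -0.2153]), 'qvel': array([-0.0016, -0.0012,  0.0017, -0.0011, -0.0013,  0.0013]), 'effort': array([  0.001 , -44.8468, -23.1281,  -0.0002,   0.0049,   0.    ]), 'tcp_pos': array([0.2365, 0.4962, 0.2307]), 'eef_rot': array([-0.6928, -3.0636,  0.0021]), 'wrist_force': array([-0.281 , -0.1275, -0.4541]), 'moment': array([ 0.0215, -0.0134,  0.0231]), 'grip_force': 0.0, 'grip_width': 1.003471611291733}
top [ 0.3393 -0.0116  1.276 ]
bottle_red [(array([ 0.531, -0.244,  0.007]), 0.97)]
bottle_yellow []
bottle_green [(array([ 0.555, -0.363,  0.013]), 0.92)]
jar_blue [(array([ 0.546, -0.306,  0.013]), 0.87)]
swatch_red [(array([ 0.485, -0.315,  0.006]), 0.61)]
swatch_yellow [(array([ 0.559, -0.365,  0.005]), 0.72)]
swatch_green [(array([ 0.538, -0.241,  0.003]), 0.79)]
side_tray [(array([ 0.509,  0.316, -0.004]), 0.79)]
blue_spot [(array([0.526, 0.082, 0.034]), 0.82)]
carousel it knows: blue_spot, bottle_green, bottle_red, bottle_yellow, jar_blue, side_tray, swatch_green, swatch_red, swatch_yellow
scene [ 0.9499 -0.3498  0.7973]
bottle_red [(array([ 0.538, -0.244,  0.01 ]), 0.72)]
bottle_yellow [(array([ 0.486, -0.315,  0.013]), 0.63), (array([ 0.556, -0.368,  0.003]), 0.56)]
bottle_green [(array([ 0.557, -0.37 ,  0.01 ]), 0.91)]
jar_blue [(array([ 0.543, -0.305,  0.01 ]), 0.95)]
swatch_red [(array([ 0.481, -0.316,  0.007]), 0.74), (array([0.51 , 0.316, 0.001]), 0.48)]
swatch_yellow [(array([ 0.553, -0.366,  0.005]), 0.86)]
swatch_green [(array([ 0.534, -0.243,  0.008]), 0.57)]
side_tray [(array([0.51 , 0.322, 0.   ]), 0.83)]
blue_spot [(array([0.525, 0.081, 0.035]), 0.64)]
carousel it knows: blue_spot, bottle_green, bottle_red, bottle_yellow, jar_blue, side_tray, swatch_green, swatch_red, swatch_yellow
```

View pics/t1.png

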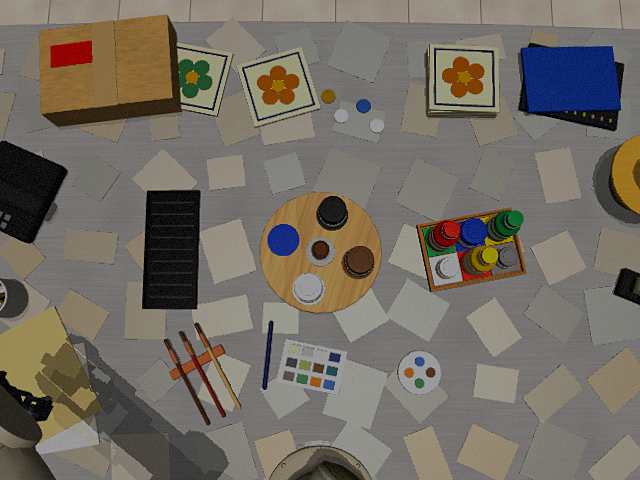

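View pics/s1.png

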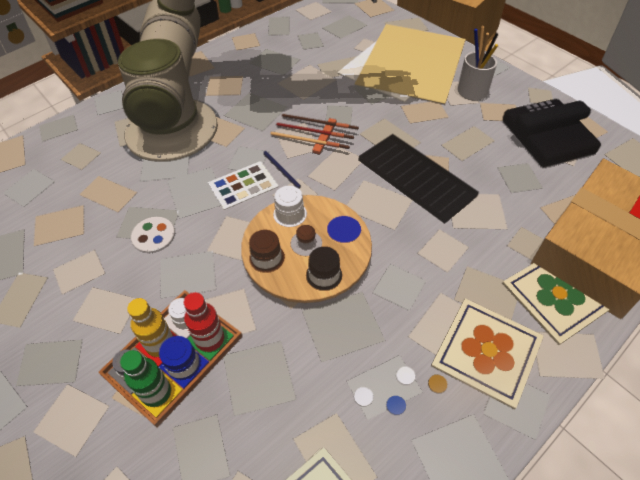

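The top view shows the colour tray at about (470,250), the carousel at (320,252) with its blue spot at (284,240), and the side tray at (172,250). Red stands on the green tile, green on yellow and yellow on red. Next I'll refine these positions.

Run:
```python
from h import *
import workcell
from scipy.spatial.transform import Rotation as Ro
np.set_printoptions(precision=4,suppress=True)
print([n for n in dir(workcell) if not n.startswith('_')], globals().get('pinch_z'))
print(Ro.from_rotvec(sense()['eef_rot']).as_matrix())
def blob(im,h0,h1,roi,smin=120,vmin=40):
    hsv=cv2.cvtColor(im['pixels'],cv2.COLOR_RGB2HSV); H,S,V=cv2.split(hsv)
    m=((S>smin)&(V>vmin)&(((H>=h0)&(H<=h1)) if h0<h1 else ((H>=h0)|(H<=h1)))).astype(np.uint8)
    M=np.zeros_like(m);x0,y0,x1,y1=roi;M[y0:y1,x0:x1]=m[y0:y1,x0:x1]
    n,l,s,c=cv2.connectedComponentsWithStats(M)
    i=1+np.argmax(s[1:,4]); return (l==i).astype(np.uint8),c[i],s[i]
a=get_image('top')
m,c,s=blob(a,105,130,(262,215,305,262));print('spot top',unproj(a,*c,.034),s)
b=get_image('scene')
m,c,s=blob(b,105,130,(315,205,370,250));print('spot scene',unproj(b,*c,.034),s)
# carousel disc
m,c,s=blob(a,8,25,(250,185,390,320),60,80)
cn=max(cv2.findContours(m,0,2)[0],key=cv2.contourArea); e=cv2.fitEllipse(cv2.convexHull(cn));print('disc top',e,unproj(a,*e[0],.034))
# side tray
g=cv2.cvtColor(a['pixels'],cv2.COLOR_RGB2GRAY);M=np.zeros_like(g);M[175:325,130:215]=(g<70)[175:325,130:215]
M=cv2.morphologyEx(M,cv2.MORPH_CLOSE,np.ones((5,5)))
r=cv2.minAreaRect(max(cv2.findContours(M,0,2)[0],key=cv2.contourArea));P=np.array([unproj(a,*p,.014) for p in cv2.boxPoints(r)]);print('side',P[:,:2],P.mean(0))
# colour tray: zoom image
z=cv2.resize(a['pixels'][195:305,405:540],None,fx=5.5,fy=5.5,interpolation=cv2.INTER_CUBIC)
cv2.imwrite('pics/z1.png',z[:,:,::-1])
z=cv2.resize(b['pixels'][280:430,90:250],None,fx=4,fy=4,interpolation=cv2.INTER_CUBIC)
cv2.imwrite('pics/z2.png',z[:,:,::-1])
```

```text
['PlanningError', 'get_image', 'hand_in', 'pinch_z', 'sense', 'spot_in', 'tip_of'] 0.0187
[[-0.9027  0.4303  0.    ]
 [ 0.4303  0.9027  0.    ]
 [-0.      0.     -1.    ]]
spot top [0.5294 0.0804 0.034 ] [268 224  31  32 784]
spot scene [0.5248 0.081  0.034 ] [328 216  33  26 662]
disc top ((320.16949462890625, 252.1103515625), (120.80914306640625, 121.68638610839844), 88.92464447021484) [0.504  0.0039 0.034 ]
side [[0.3873 0.3714]
 [0.6401 0.3765]
 [0.6368 0.2583]
 [0.3853 0.2564]] [0.5123 0.3157 0.014 ]
```

View pics/z1.png

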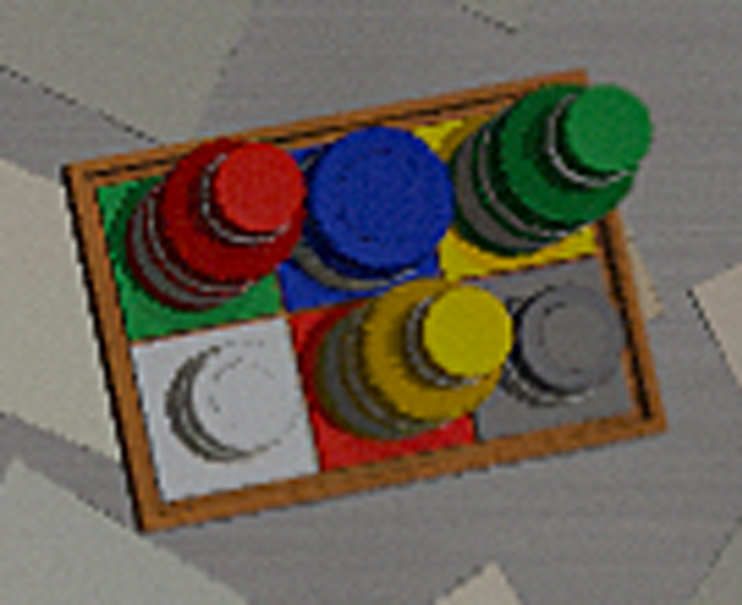

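View pics/z2.png

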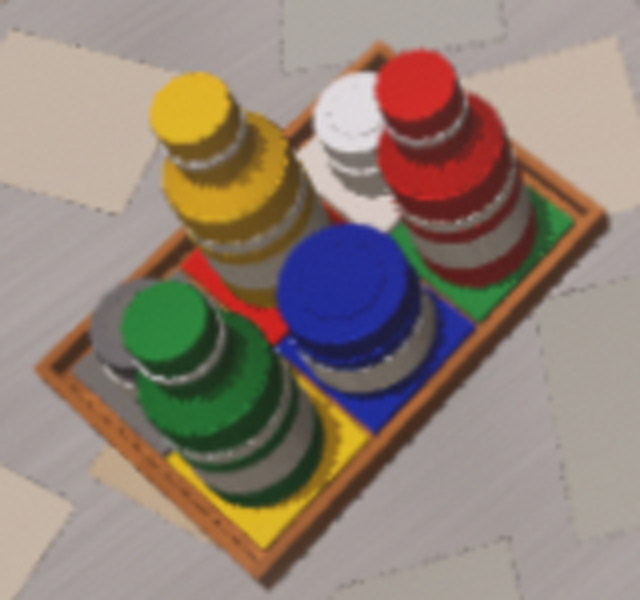

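The crops show the tray corners and the cap tops clearly. I'll triangulate both views and see how far the two cameras disagree.

Run:
```python
from h import *
from scipy.optimize import least_squares
np.set_printoptions(precision=4,suppress=True)
a=get_image('top');b=get_image('scene')
T={'c':[(62,165),(585,70),(667,428),(143,532)],'red':(259,187),'green':(605,130),'yellow':(467,333),'jar':(381,197)}
S={'c':[(380,42),(608,212),(266,588),(38,368)],'red':(420,86),'green':(168,320),'yellow':(197,115),'jar':(347,275)}
fT=lambda p:(405+(p[0]+.5)/5.5-.5,195+(p[1]+.5)/5.5-.5)
fS=lambda p:(90+(p[0]+.5)/4-.5,280+(p[1]+.5)/4-.5)
for nm,im,f,D in(('top',a,fT,T),('scene',b,fS,S)):
    C=np.array([unproj(im,*f(p),.016)[:2] for p in D['c']]); print(nm,'sides',[np.linalg.norm(C[i]-C[i-1]) for i in range(4)])
    def model(q): 
        c,s=np.cos(q[2]),np.sin(q[2]); M=np.array([[c,-s],[s,c]]); return M,q[:2]
    # local x away (long-side normal), corners order depends on view
    L=np.array([(.071,.102),(.071,-.102),(-.071,-.102),(-.071,.102)])
    if nm=='scene': L=np.array([(-.071,.102),(.071,.102),(.071,-.102),(-.071,-.102)])
    g=lambda q:((L@model(q)[0].T+q[:2])-C).ravel()
    q=least_squares(g,[.51,-.3,.15]).x; print('tray',q,'res',np.abs(g(q)).max())
    M=model(q)[0]
    for n,l in(('green',(.031,.062)),('jar',(.031,0)),('yellow',(.031,-.062)),('red',(-.031,0))): print(' tile',n,M@l+q[:2])
    for n,z in(('red',.14),('green',.14),('yellow',.14),('jar',.065)): print(' thing',n,unproj(im,*f(D[n]),z)[:2])
# side tray in scene, disc in scene
h=cv2.cvtColor(b['pixels'],cv2.COLOR_RGB2HSV)
g=h[:,:,2];M=np.zeros_like(g);M[125:225,350:485]=(g<70)[125:225,350:485];M=cv2.morphologyEx(M,cv2.MORPH_CLOSE,np.ones((5,5)))
k=max(cv2.findContours(M,0,2)[0],key=cv2.contourArea)
P=np.float32([unproj(b,*p[0],.014)[:2]*1000 for p in k]);r=cv2.minAreaRect(P);print('side scene',r,cv2.boxPoints(r))
```

```text
top sides [np.float64(0.14191811725389944), np.float64(0.20607452159167908), np.float64(0.1402322374797348), np.float64(0.20422779734114335)]
tray [ 0.5162 -0.3099  0.1949] res 0.001158316881811755
 tile green [ 0.5346 -0.243 ]
 tile jar [ 0.5466 -0.3039]
 tile yellow [ 0.5586 -0.3647]
 tile red [ 0.4858 -0.3159]
 thing red [ 0.5366 -0.2445]
 thing green [ 0.5576 -0.3655]
 thing yellow [ 0.4867 -0.315 ]
 thing jar [ 0.5463 -0.3047]
scene sides [np.float64(0.201673987706827), np.float64(0.14226173759541735), np.float64(0.20386945685850164), np.float64(0.14543028916181525)]
tray [ 0.5143 -0.3095  0.1983] res 0.0022622197605370875
 tile green [ 0.5325 -0.2426]
 tile jar [ 0.5447 -0.3034]
 tile yellow [ 0.5569 -0.3642]
 tile red [ 0.4839 -0.3156]
 thing red [ 0.5345 -0.2432]
 thing green [ 0.5551 -0.3653]
 thing yellow [ 0.4882 -0.3148]
 thing jar [ 0.5409 -0.3017]
side scene ((510.1796875, 311.964599609375), (253.45018005371094, 119.88404083251953), 0.712621808052063) [[382.7189 370.3259]
 [384.2099 250.4511]
 [637.6405 253.6033]
 [636.1495 373.4781]]
```

jog_arm --pt "-58.8 -53.9 0 0 0 -25.5 6" --pt "-58.8 -53.9 0 0 0 -25.5 6" --pt "-58.8 -53.9 0 0 0 -25.5 6" --pt "-58.8 -53.9 0 0 0 -25.5 6" --pt "-58.8 -53.9 0 0 0 -25.5 6" --pt "-58.8 -53.9 0 0 0 -25.5 6" --pt "-58.8 -53.9 0 0 0 -25.5 6" --pt "-58.8 -53.9 0 0 0 -25.5 6" --pt "-58.8 -53.9 0 0 0 -25.5 6" --pt "-58.8 -53.9 0 0 0 -25.5 6"

```text
time_s: 2.2
tcp_pos: [0.4193, 0.0442, 0.2317]
eef_rot: [-0.0, 3.141, -0.0]
wrist_force: [0.7, 0.3, 0.2]
grip_width: 0.701
grip_force: 0.0
```

jog_arm --pt "-11.2 -27.6 0 0 0 0 6" --pt "-11.2 -27.6 0 0 0 0 6" --pt "-11.2 -27.6 0 0 0 0 6" --pt "-11.2 -27.6 0 0 0 0 6" --pt "-11.2 -27.6 0 0 0 0 6" --pt "-11.2 -27.6 0 0 0 0 6" --pt "-11.2 -27.6 0 0 0 0 6" --pt "-11.2 -27.6 0 0 0 0 6" --pt "-11.2 -27.6 0 0 0 0 6"

```text
time_s: 3.1
tcp_pos: [0.5308, -0.2287, 0.2315]
eef_rot: [0.002, -3.141, -0.0]
wrist_force: [-0.1, -0.7, -0.4]
grip_width: 0.701
grip_force: 0.0
```

Run:
```python
from h import *
im=save('wrist','w1'); s=sense(); print(s['tcp_pos'],s['time_s'])
print(proj(im,[.5355,-.244,.14]), proj(im,[.487,-.315,.14]), proj(im,[.5336,-.2428,.01]))
```

```text
[ 0.53084551 -0.22852421  0.23174809] 3.15
[301.82749907 243.10226838] [191.96413698 172.36562282] [309.80267208 202.98994125]
```

View pics/w1.png

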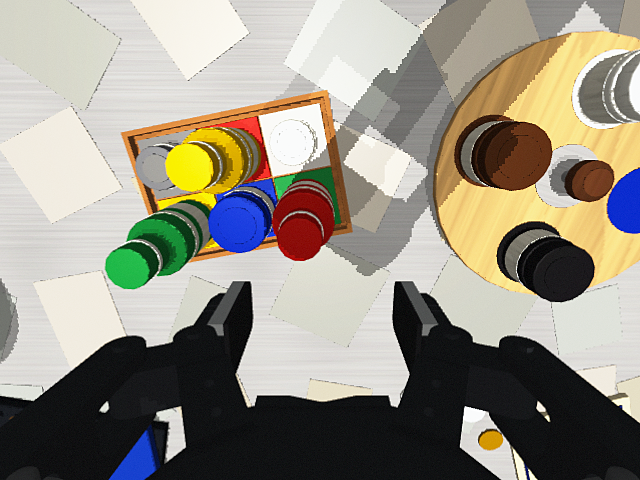

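The red cap shows at (302,238) in the wrist view and I predicted (302,243), so the calibration agrees within about 3 mm. The grasp is next.

jog_arm --pt "-0.3 -1.5 2 0 0 0 6" --pt "-0.3 -1.5 6 0 0 0 6" --pt "-0.3 -1.5 9 0 0 0 6" --pt "-0.3 -1.5 11.5 0 0 0 6" --pt "-0.3 -1.5 12.7 0 0 0 6" --pt "-0.3 -1.5 12.7 0 0 0 6" --pt "-0.3 -1.5 12.7 0 0 0 2.5" --pt "-0.3 -1.5 12.7 0 0 0 2.5" --pt "-0.3 -1.5 12.7 0 0 0 2.5" --pt "-0.3 -1.5 12.7 0 0 0 2.5"

```text
time_s: 4.15
tcp_pos: [0.5348, -0.245, 0.1062]
eef_rot: [-0.001, 3.139, -0.003]
wrist_force: [-0.6, 1.8, 7.3]
grip_width: 0.36
grip_force: 59.4
```

jog_arm --pt "0 0 -2 0 0 0 2.5" --pt "0 0 -5 0 0 0 2.5" --pt "0 0 -9 0 0 0 2.5" --pt "0 0 -13 0 0 0 2.5" --pt "0 0 -16 0 0 0 2.5" --pt "0 2 -17 0 0 0 2.5" --pt "-0.5 5 -17 0 0 0 2.5" --pt "-1 9 -17 0 0 0 2.5" --pt "-1.5 13 -17 0 0 0 2.5" --pt "-2 17 -17 0 0 0 2.5"

```text
time_s: 5.15
tcp_pos: [0.5534, -0.0723, 0.2738]
eef_rot: [0.0, -3.14, -0.001]
wrist_force: [0.5, 0.5, -2.6]
grip_width: 0.358
grip_force: 59.8
```

jog_arm --pt "-0.5 4 0 0 0 0 2.5" --pt "-1 8.5 0 0 0 0 2.5" --pt "-1.5 13 0 0 0 0 2.5" --pt "-2 17.5 0 0 0 0 2.5" --pt "-2.5 22 0 0 0 0 2.5" --pt "-3 26.5 0 0 0 0 2.5" --pt "-3 31 0 0 0 0 2.5" --pt "-3.1 35 0 0 0 0 2.5" --pt "-3.1 38 0 0 0 0 2.5" --pt "-3.1 39 0 0 0 0 2.5"

```text
time_s: 6.15
tcp_pos: [0.5833, 0.3187, 0.2731]
eef_rot: [0.006, -3.139, -0.0]
wrist_force: [-0.9, -0.2, -2.9]
grip_width: 0.358
grip_force: 59.9
```

jog_arm --pt "-0.2 -0.3 4 0 0 0 2.5" --pt "-0.2 -0.3 8 0 0 0 2.5" --pt "-0.2 -0.3 12 0 0 0 2.5" --pt "-0.2 -0.3 15 0 0 0 2.5" --pt "-0.2 -0.3 16.5 0 0 0 2.5" --pt "-0.2 -0.3 17.1 0 0 0 2.5" --pt "-0.2 -0.3 17.1 0 0 0 2.5"

```text
time_s: 6.85
tcp_pos: [0.5865, 0.312, 0.1029]
eef_rot: [0.0, -3.14, 0.001]
wrist_force: [-0.3, 0.9, -2.7]
grip_width: 0.367
grip_force: 60.0
```

jog_arm --pt "0 0 0.3 0 0 0 2.5" --pt "0 0 0.3 0 0 0 2.5"

```text
time_s: 7.05
tcp_pos: [0.5871, 0.3123, 0.1011]
eef_rot: [-0.0, 3.14, 0.001]
wrist_force: [0.2, -0.2, -2.8]
grip_width: 0.359
grip_force: 60.0
```

jog_arm --pt "0 0 0.2 0 0 0 2.5" --pt "0 0 0.2 0 0 0 3.5" --pt "0 0 0.2 0 0 0 6" --pt "0 0 0.2 0 0 0 6" --pt "0 0 -3 0 0 0 6" --pt "0 0 -8 0 0 0 6" --pt "0 0 -13 0 0 0 6" --pt "0.7 -5 -13 0 0 0 6" --pt "1.5 -10 -13 0 0 0 6" --pt "2.3 -15 -13 0 0 0 6"

```text
time_s: 8.05
tcp_pos: [0.5636, 0.1626, 0.2307]
eef_rot: [-0.002, 3.141, -0.0]
wrist_force: [1.0, -1.2, -0.3]
grip_width: 0.702
grip_force: 0.0
```

jog_arm --pt "7.7 -47.7 0 0 0 0 6" --pt "7.7 -47.7 0 0 0 0 6" --pt "7.7 -47.7 0 0 0 0 6" --pt "7.7 -47.7 0 0 0 0 6" --pt "7.7 -47.7 0 0 0 0 6" --pt "7.7 -47.7 0 0 0 0 6" --pt "7.7 -47.7 0 0 0 0 6" --pt "7.7 -47.7 0 0 0 0 6" --pt "7.7 -47.7 0 0 0 0 6" --pt "7.7 -47.7 0 0 0 0 6"

```text
time_s: 9.05
tcp_pos: [0.4864, -0.3162, 0.2303]
eef_rot: [0.003, 3.142, -0.001]
wrist_force: [0.5, -0.2, 0.3]
grip_width: 0.702
grip_force: 0.0
```

jog_arm --pt "0 0 0 0 0 0 6" --pt "0 0 0 0 0 0 6"

```text
time_s: 9.25
tcp_pos: [0.4871, -0.3132, 0.2302]
eef_rot: [-0.002, -3.141, -0.001]
wrist_force: [0.8, -0.2, -0.1]
grip_width: 0.704
grip_force: 0.0
```

Run:
```python
from h import *
im=save('top','t2')
for c in('top','scene'): 
  if c=='scene': save('scene','s2')
  for n in('bottle_red','bottle_yellow','bottle_green'): print(c,n,[(np.round(d['location'],3),round(d['score'],2)) for d in tip_of(c,n)[:2]])
print(sense()['tcp_pos'])
```

```text
top bottle_red [(array([0.582, 0.315, 0.002]), 0.8), (array([ 0.549, -0.306,  0.012]), 0.64)]
top bottle_yellow []
top bottle_green [(array([0.525, 0.082, 0.035]), 0.59)]
scene bottle_red [(array([0.592, 0.314, 0.004]), 0.97)]
scene bottle_yellow [(array([ 0.484, -0.313,  0.01 ]), 0.58)]
scene bottle_green [(array([ 0.557, -0.366,  0.008]), 0.86)]
[ 0.48758364 -0.31242017  0.2305805 ]
```

View pics/s2.png

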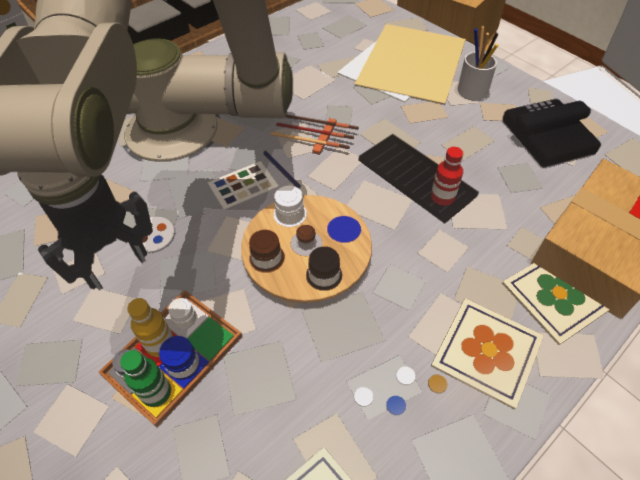

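The red bottle stands upright in the side tray at (447,180). Yellow goes next.

jog_arm --pt "0.1 -0.2 3 0 0 0 6" --pt "0.1 -0.2 6 0 0 0 6" --pt "0.1 -0.2 9 0 0 0 6" --pt "0.1 -0.2 11.5 0 0 0 6" --pt "0.1 -0.2 12.3 0 0 0 6" --pt "0.1 -0.2 12.3 0 0 0 6" --pt "0.1 -0.2 12.3 0 0 0 2.5" --pt "0.1 -0.2 12.3 0 0 0 2.5" --pt "0.1 -0.2 12.3 0 0 0 2.5" --pt "0.1 -0.2 12.3 0 0 0 2.5"

```text
time_s: 10.65
tcp_pos: [0.4869, -0.3156, 0.109]
eef_rot: [-0.0, 3.139, -0.004]
wrist_force: [-0.4, 0.3, 6.5]
grip_width: 0.359
grip_force: 59.3
```

jog_arm --pt "0 0 -2 0 0 0 2.5" --pt "0 0 -5 0 0 0 2.5" --pt "0 0 -9 0 0 0 2.5" --pt "0 0 -13 0 0 0 2.5" --pt "0 0 -16 0 0 0 2.5" --pt "0 2 -17 0 0 0 2.5" --pt "0.5 5 -17 0 0 0 2.5" --pt "1 9 -17 0 0 0 2.5" --pt "1.5 13.5 -17 0 0 0 2.5" --pt "2 18 -17 0 0 0 2.5"

```text
time_s: 11.65
tcp_pos: [0.4652, -0.1325, 0.2766]
eef_rot: [-0.0, -3.14, -0.002]
wrist_force: [1.1, 0.5, -2.0]
grip_width: 0.358
grip_force: 60.2
```

jog_arm --pt "0.3 4.5 0 0 0 0 2.5" --pt "0.7 9 0 0 0 0 2.5" --pt "1 14 0 0 0 0 2.5" --pt "1.5 19 0 0 0 0 2.5" --pt "2 24 0 0 0 0 2.5" --pt "2.5 29 0 0 0 0 2.5" --pt "3 34 0 0 0 0 2.5" --pt "3.1 39 0 0 0 0 2.5" --pt "3.1 43 0 0 0 0 2.5" --pt "3.1 45 0 0 0 0 2.5"

```text
time_s: 12.65
tcp_pos: [0.4332, 0.3182, 0.2764]
eef_rot: [0.006, -3.14, 0.0]
wrist_force: [-0.0, -0.3, -2.6]
grip_width: 0.359
grip_force: 60.3
```

jog_arm --pt "-0.2 -0.3 4 0 0 0 2.5" --pt "-0.2 -0.3 8 0 0 0 2.5" --pt "-0.2 -0.3 12 0 0 0 2.5" --pt "-0.2 -0.3 15 0 0 0 2.5" --pt "-0.2 -0.3 16.8 0 0 0 2.5" --pt "-0.2 -0.3 17.5 0 0 0 2.5" --pt "-0.2 -0.3 17.5 0 0 0 2.5" --pt "-0.2 -0.3 17.5 0 0 0 2.5"

```text
time_s: 13.45
tcp_pos: [0.4366, 0.3122, 0.1031]
eef_rot: [-0.001, 3.141, 0.0]
wrist_force: [-0.7, -1.8, 5.5]
grip_width: 0.357
grip_force: 61.1
```

jog_arm --pt "0 0 -0.1 0 0 0 3.5" --pt "0 0 -0.1 0 0 0 6" --pt "0 0 -0.1 0 0 0 6" --pt "0 0 -3 0 0 0 6" --pt "0 0 -8 0 0 0 6" --pt "0 0 -13 0 0 0 6" --pt "-0.9 -5 -13 0 0 0 6" --pt "-1.8 -10 -13 0 0 0 6" --pt "-2.7 -15 -13 0 0 0 6" --pt "-3.6 -19.8 -13 0 0 0 6"

```text
time_s: 14.45
tcp_pos: [0.4729, 0.1135, 0.2325]
eef_rot: [-0.001, 3.141, 0.0]
wrist_force: [0.8, 0.6, -0.1]
grip_width: 0.701
grip_force: 0.0
```

jog_arm --pt "-8.1 -47.9 0 0 0 0 6" --pt "-8.1 -47.9 0 0 0 0 6" --pt "-8.1 -47.9 0 0 0 0 6" --pt "-8.1 -47.9 0 0 0 0 6" --pt "-8.1 -47.9 0 0 0 0 6" --pt "-8.1 -47.9 0 0 0 0 6" --pt "-8.1 -47.9 0 0 0 0 6" --pt "-8.1 -47.9 0 0 0 0 6" --pt "-8.1 -47.9 0 0 0 0 6" --pt "-8.1 -47.9 0 0 0 0 6"

```text
time_s: 15.45
tcp_pos: [0.5539, -0.3668, 0.2317]
eef_rot: [-0.002, -3.141, -0.0]
wrist_force: [0.7, 0.8, -0.7]
grip_width: 0.704
grip_force: 0.0
```

jog_arm --pt "0 0 0 0 0 0 6" --pt "0 0 0 0 0 0 6"

```text
time_s: 15.65
tcp_pos: [0.5539, -0.3641, 0.2316]
eef_rot: [-0.001, -3.141, -0.002]
wrist_force: [0.1, 0.2, 1.2]
grip_width: 0.699
grip_force: 0.0
```

jog_arm --pt "-0.1 -0.1 3 0 0 0 6" --pt "-0.1 -0.1 6 0 0 0 6" --pt "-0.1 -0.1 9 0 0 0 6" --pt "-0.1 -0.1 11.5 0 0 0 6" --pt "-0.1 -0.1 12.2 0 0 0 6" --pt "-0.1 -0.1 12.2 0 0 0 6" --pt "-0.1 -0.1 12.2 0 0 0 2.5" --pt "-0.1 -0.1 12.2 0 0 0 2.5" --pt "-0.1 -0.1 12.2 0 0 0 2.5" --pt "-0.1 -0.1 12.2 0 0 0 2.5"

```text
time_s: 16.65
tcp_pos: [0.5557, -0.3654, 0.1124]
eef_rot: [-0.0, 3.139, -0.004]
wrist_force: [0.2, -0.2, 6.4]
grip_width: 0.357
grip_force: 59.4
```

jog_arm --pt "0 0 -2 0 0 0 2.5" --pt "0 0 -5 0 0 0 2.5" --pt "0 0 -9 0 0 0 2.5" --pt "0 0 -13 0 0 0 2.5" --pt "0 0 -16 0 0 0 2.5" --pt "0 2 -17 0 0 0 2.5" --pt "0.5 6 -17 0 0 0 2.5" --pt "1 10.5 -17 0 0 0 2.5" --pt "1.5 15.5 -17 0 0 0 2.5" --pt "2 20.5 -17 0 0 0 2.5"

```text
time_s: 17.65
tcp_pos: [0.5339, -0.1575, 0.2794]
eef_rot: [0.0, -3.14, -0.002]
wrist_force: [1.9, 0.3, -2.8]
grip_width: 0.355
grip_force: 60.2
```

jog_arm --pt "0.3 5 0 0 0 0 2.5" --pt "0.5 10 0 0 0 0 2.5" --pt "0.7 15 0 0 0 0 2.5" --pt "1 20 0 0 0 0 2.5" --pt "1.5 25 0 0 0 0 2.5" --pt "2 30 0 0 0 0 2.5" --pt "2.3 35 0 0 0 0 2.5" --pt "2.5 40 0 0 0 0 2.5" --pt "2.5 45 0 0 0 0 2.5" --pt "2.5 47.5 0 0 0 0 2.5"

```text
time_s: 18.65
tcp_pos: [0.5079, 0.3186, 0.2792]
eef_rot: [0.006, -3.139, -0.0]
wrist_force: [-0.1, -0.8, -2.9]
grip_width: 0.356
grip_force: 60.3
```

jog_arm --pt "0 0 1 0 0 0 2.5" --pt "0 0 3 0 0 0 2.5"

```text
time_s: 18.85
tcp_pos: [0.5092, 0.3156, 0.25]
eef_rot: [-0.003, 3.141, 0.0]
wrist_force: [0.9, 0.5, -2.8]
grip_width: 0.357
grip_force: 60.4
```

jog_arm --pt "-0.2 -0.1 4 0 0 0 2.5" --pt "-0.2 -0.1 8 0 0 0 2.5" --pt "-0.2 -0.1 11 0 0 0 2.5" --pt "-0.2 -0.1 13.3 0 0 0 2.5" --pt "-0.2 -0.1 14.3 0 0 0 2.5" --pt "-0.2 -0.1 14.5 0 0 0 2.5" --pt "-0.2 -0.1 14.5 0 0 0 2.5"

```text
time_s: 19.55
tcp_pos: [0.5117, 0.3133, 0.1058]
eef_rot: [0.0, 3.141, -0.0]
wrist_force: [-0.5, -0.3, -1.9]
grip_width: 0.36
grip_force: 62.4
```

jog_arm --pt "0 0 0.2 0 0 0 2.5" --pt "0 0 0.2 0 0 0 3.5" --pt "0 0 0.2 0 0 0 6" --pt "0 0 0.2 0 0 0 6" --pt "0 0 -3 0 0 0 6" --pt "0 0 -8 0 0 0 6" --pt "0 0 -12.5 0 0 0 6" --pt "-0.3 -5 -12.5 0 0 0 8.5" --pt "-0.6 -10 -12.5 0 0 0 8.5" --pt "-0.9 -15 -12.5 0 0 0 8.5"

```text
time_s: 20.55
tcp_pos: [0.5207, 0.1626, 0.2305]
eef_rot: [-0.002, 3.141, 0.0]
wrist_force: [1.5, 0.1, 1.1]
grip_width: 0.997
grip_force: 0.0
```

jog_arm --pt "-2.4 -46.6 0 0 0 0 8.5" --pt "-2.4 -46.6 0 0 0 0 8.5" --pt "-2.4 -46.6 0 0 0 0 8.5" --pt "-2.4 -46.6 0 0 0 0 8.5" --pt "-2.4 -46.6 0 0 0 0 8.5" --pt "-2.4 -46.6 0 0 0 0 8.5" --pt "-2.4 -46.6 0 0 0 0 8.5" --pt "-2.4 -46.6 0 0 0 0 8.5" --pt "-2.4 -46.6 0 0 0 0 8.5" --pt "-2.4 -46.6 0 0 0 0 8.5"

```text
time_s: 21.55
tcp_pos: [0.5445, -0.3063, 0.2295]
eef_rot: [-0.006, -3.141, 0.0]
wrist_force: [0.1, 0.2, -0.2]
grip_width: 0.996
grip_force: 0.0
```

jog_arm --pt "0 0 0 0 0 0 8.5" --pt "0 0 0 0 0 0 8.5"

```text
time_s: 21.75
tcp_pos: [0.5452, -0.301, 0.2302]
eef_rot: [0.001, -3.141, -0.001]
wrist_force: [-0.7, 1.2, 0.8]
grip_width: 0.998
grip_force: 0.0
```

Run:
```python
from h import *
a=save('scene','s3')
for n in('bottle_red','bottle_yellow','bottle_green','jar_blue','side_tray'): print(n,[(np.round(d['location'],3),round(d['score'],2)) for d in tip_of('scene',n)[:2]])
w=save('wrist','w3'); print(tip_of('wrist','jar_blue')[:1])
print(sense()['tcp_pos'],proj(w,[.544,-.303,.065]))
cv2.imwrite('pics/m3.png',np.vstack([cv2.resize(x['pixels'],(400,300),interpolation=cv2.INTER_AREA) for x in(a,w)])[:,:,::-1])
```

```text
bottle_red [(array([0.589, 0.316, 0.004]), 0.6)]
bottle_yellow [(array([0.436, 0.312, 0.004]), 0.81)]
bottle_green [(array([0.513, 0.31 , 0.001]), 0.7)]
jar_blue [(array([ 0.548, -0.304,  0.011]), 0.82), (array([ 0.531, -0.247,  0.008]), 0.49)]
side_tray [(array([ 0.511,  0.314, -0.   ]), 0.75)]
[{'location': [0.5449, -0.307, 0.0086], 'score': 0.6}]
[ 0.54530149 -0.30141766  0.23059997] [321.32988036 210.78001925]
```

View pics/m3.png

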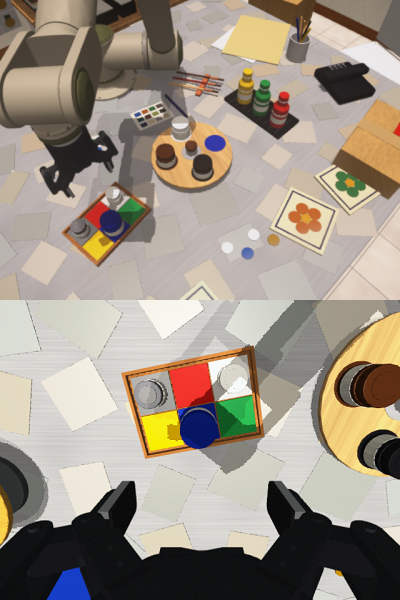

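All three bottles stand in the side tray, and the jar is at about (318,208) in the full wrist view. The jar grasp is next.

jog_arm --pt "0.1 -0.3 4 0 0 0 8.5" --pt "0.1 -0.3 8 0 0 0 8.5" --pt "0.1 -0.3 12 0 0 0 8.5" --pt "0.1 -0.3 16 0 0 0 8.5" --pt "0.1 -0.3 18.8 0 0 0 8.5" --pt "0.1 -0.3 19.6 0 0 0 8.5" --pt "0.1 -0.3 19.6 0 0 0 8.5" --pt "0.1 -0.3 19.6 0 0 0 5" --pt "0.1 -0.3 19.6 0 0 0 5" --pt "0.1 -0.3 19.6 0 0 0 5"

```text
time_s: 23.15
tcp_pos: [0.5449, -0.3056, 0.0368]
eef_rot: [-0.001, 3.139, -0.004]
wrist_force: [-0.7, 0.5, 7.2]
grip_width: 0.627
grip_force: 61.9
```

jog_arm --pt "0 0 0 0 0 0 5"

```text
time_s: 23.25
tcp_pos: [0.545, -0.3056, 0.0368]
eef_rot: [-0.0, 3.139, -0.004]
wrist_force: [-0.7, 1.1, 8.1]
grip_width: 0.625
grip_force: 61.9
```

jog_arm --pt "0 0 -2 0 0 0 5" --pt "0 0 -5 0 0 0 5" --pt "0 0 -9 0 0 0 5" --pt "0 0 -13 0 0 0 5" --pt "0 2 -15.5 0 0 0 5" --pt "0 6 -16 0 0 4 5" --pt "0.4 10 -16 0 0 9 5" --pt "0.8 14.5 -16 0 0 14 5" --pt "1.2 19 -16 0 0 18.4 5" --pt "1.6 23.5 -16 0 0 18.4 5"

```text
time_s: 24.25
tcp_pos: [0.5275, -0.0683, 0.1952]
eef_rot: [0.506, 3.099, -0.0]
wrist_force: [0.5, 0.2, -2.3]
grip_width: 0.616
grip_force: 64.0
```

jog_arm --pt "1.2 3.5 0 0 0 0 5" --pt "2.4 7 0 0 0 0 5" --pt "3.6 10.5 0 0 0 0 5" --pt "4.5 13.2 0 0 0 0 5" --pt "4.8 14.1 0 0 0 0 5" --pt "4.8 14.1 0 0 0 0 5" --pt "4.8 14.1 0 0 0 0 5"

```text
time_s: 24.95
tcp_pos: [0.5271, 0.0781, 0.1946]
eef_rot: [0.502, 3.101, -0.001]
wrist_force: [-0.3, -0.0, -2.3]
grip_width: 0.618
grip_force: 64.0
```

Run:
```python
from h import *
s=sense();print(s['tcp_pos'],s['wrist_force'])
a=get_image('top');b=save('scene','s4');w=save('wrist','w4')
for nm,im in(('top',a),('scene',b),('wrist',w)):
    print(nm,'spot',proj(im,[.527,.0807,.034]),'jartop',proj(im,[*s['tcp_pos'][:2],s['tcp_pos'][2]-.0268+.055]))
    H,S,V=cv2.split(cv2.cvtColor(im['pixels'],cv2.COLOR_RGB2HSV))
    m=((H>105)&(H<130)&(S>120)&(V>40)).astype(np.uint8)
    n,l,st,c=cv2.connectedComponentsWithStats(m)
    for i in range(1,n):
        if st[i,4]>100: print(st[i],c[i])
cv2.imwrite('pics/m4.png',np.vstack([b['pixels'][140:340,200:460],cv2.resize(w['pixels'],(260,195),interpolation=cv2.INTER_AREA)])[:,:,::-1])
```

```text
[0.52709982 0.07808043 0.19464267] [-2.55440887e-01 -1.09916811e-03 -2.29424054e+00]
top spot [282.75020378 240.67446137] jartop [276.5163541  224.36156824]
[ 521   46  100   66 5957] [570.28991103  78.69263052]
[434  48  25  58 105] [437.9047619   79.99047619]
[357  99  14  14 151] [363.22516556 105.52317881]
[451 219  34  32 813] [467.69126691 234.57933579]
[266 233  21   9 101] [276.7029703  236.61386139]
scene spot [344.37743392 229.51204379] jartop [346.74311968 158.97545707]
[334 148  28  32 736] [347.44293478 163.64402174]
[328 217  33  25 634] [343.75867508 228.70189274]
[ 160  342   48   46 1157] [183.56352636 364.36387208]
[388 396  16  13 125] [394.144 401.536]
wrist spot [326.98708905 212.00408293] jartop [326.76108591 330.76559035]
[ 286  174   77   60 3127] [325.20434922 201.64246882]
[  250   235   145   152 17221] [322.19609779 312.12194414]
[  0 321  22  37 431] [  7.0974478  340.69605568]
[456 414  50  66 207] [479.89371981 446.58454106]
```

View pics/m4.png

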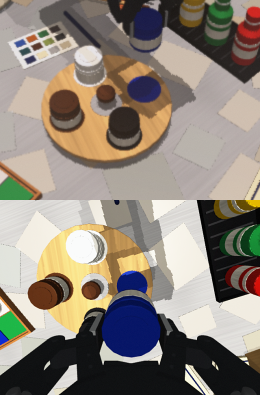

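The jar hangs upright above the blue spot. The spot shows at about (325,212) in the wrist view and I predicted (327,212). I'll lower the jar.

jog_arm --pt "0.1 0.25 3 0 0 0 5" --pt "0.1 0.25 6 0 0 0 5" --pt "0.1 0.25 9 0 0 0 5" --pt "0.1 0.25 11.5 0 0 0 5" --pt "0.1 0.25 12.6 0 0 0 5" --pt "0.1 0.25 12.9 0 0 0 5" --pt "0.1 0.25 13 0 0 0 5" --pt "0.1 0.25 13 0 0 0 5"

```text
time_s: 25.9
tcp_pos: [0.5275, 0.0814, 0.0654]
eef_rot: [0.502, 3.099, 0.0]
wrist_force: [-0.1, -0.0, -1.8]
grip_width: 0.62
grip_force: 64.1
```

jog_arm --pt "0 0 0.2 0 0 0 5" --pt "0 0 0.3 0 0 0 5" --pt "0 0 0.3 0 0 0 5"

```text
time_s: 26.2
tcp_pos: [0.5269, 0.0816, 0.0616]
eef_rot: [0.502, 3.101, 0.0]
wrist_force: [-1.6, 0.1, -2.2]
grip_width: 0.623
grip_force: 64.1
```

jog_arm --pt "0 -0.05 0.15 0 0 0 5" --pt "0 -0.05 0.15 0 0 0 5"

```text
time_s: 26.4
tcp_pos: [0.5275, 0.0812, 0.0608]
eef_rot: [0.502, 3.099, 0.001]
wrist_force: [-1.0, 1.1, 3.9]
grip_width: 0.627
grip_force: 64.7
```

jog_arm --pt "0 0 -0.05 0 0 0 5.5" --pt "0 0 -0.05 0 0 0 6" --pt "0 0 -0.05 0 0 0 7" --pt "0 0 -0.05 0 0 0 7.5" --pt "0 0 -2 0 0 0 7.5" --pt "0 0 -6 0 0 0 7.5" --pt "0 0 -11 0 0 0 7.5" --pt "0 0 -16 0 0 0 7.5" --pt "4.5 0 -17 0 0 0 6" --pt "9 0 -17 0 0 0 6"

```text
time_s: 27.4
tcp_pos: [0.4414, 0.1096, 0.2318]
eef_rot: [0.503, 3.096, 0.001]
wrist_force: [0.8, 1.4, -1.3]
grip_width: 0.7
grip_force: 0.0
```

Run:
```python
from h import *
s=sense();print(s['tcp_pos'],s['eef_rot'])
a=get_image('top');b=get_image('scene')
for n in ('jar_blue','blue_spot','bottle_green'):
  for c in('top','scene'): print(n,c,[(np.round(d['location'],3),round(d['score'],2)) for d in tip_of(c,n)[:2]])
z1=cv2.resize(a['pixels'][180:325,245:395],(450,435),interpolation=cv2.INTER_CUBIC)
z2=cv2.resize(b['pixels'][180:310,235:385],(345,300),interpolation=cv2.INTER_CUBIC)
z2=np.vstack([z2,np.zeros((135,345,3),np.uint8)])
cv2.imwrite('pics/m5.png',np.hstack([z1,z2])[:,:,::-1])
print(proj(a,[.527,.0807,.089]),proj(b,[.527,.0807,.089]))
```

```text
[0.44138068 0.10956363 0.23175725] [5.02606652e-01 3.09635633e+00 1.17157096e-03]
jar_blue top [(array([0.528, 0.081, 0.034]), 0.72)]
jar_blue scene []
blue_spot top [(array([0.524, 0.081, 0.034]), 0.53), (array([ 0.487, -0.318,  0.007]), 0.52)]
blue_spot scene [(array([0.522, 0.081, 0.037]), 0.73)]
bottle_green top [(array([ 0.485, -0.316,  0.006]), 0.61), (array([0.51 , 0.314, 0.006]), 0.55)]
bottle_green scene [(array([0.509, 0.309, 0.004]), 0.8), (array([ 0.558, -0.367,  0.007]), 0.19)]
[280.74387235 236.45754244] [345.28669035 211.09852101]
```

View pics/m5.png

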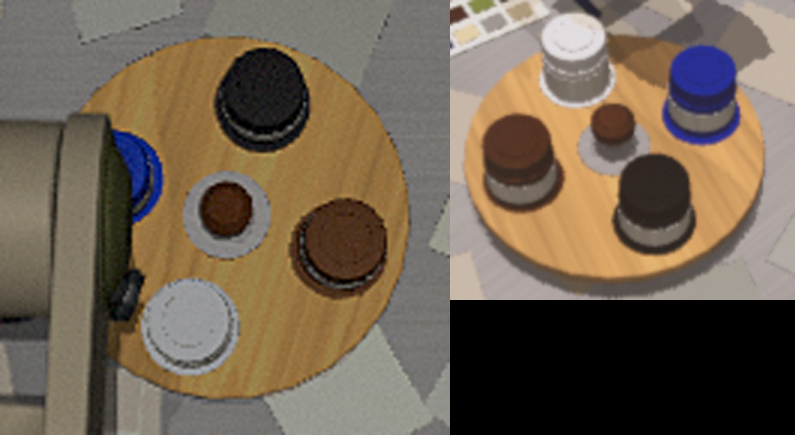

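The scene crop shows the jar inside the spot with an even blue rim, and the disc hasn't turned. While I move over the green bottle I'll measure the empty tiles.

jog_arm --pt "0 5 0 0 0 -6 6" --pt "0 10 0 0 0 -12 6" --pt "0 15 0 0 0 -18.4 6" --pt "0 20 0 0 0 -18.4 6" --pt "-0.2 21.6 0 0 0 -18.4 6" --pt "-0.2 21.6 0 0 0 -18.4 6" --pt "-0.2 21.6 0 0 0 -18.4 6"

```text
time_s: 28.5
tcp_pos: [0.5115, 0.3133, 0.2292]
eef_rot: [0.0, -3.14, 0.001]
wrist_force: [-0.6, -1.1, 0.6]
grip_width: 0.699
grip_force: 0.0
```

Run:
```python
from h import *
np.set_printoptions(precision=4,suppress=True)
s=sense();print(s['tcp_pos'],s['eef_rot'])
for c,roi in(('top',(410,200,535,300)),('scene',(95,285,245,425))):
    im=get_image(c);H,S,V=cv2.split(cv2.cvtColor(im['pixels'],cv2.COLOR_RGB2HSV))
    x0,y0,x1,y1=roi
    for n,m in(('red',((H<4)|(H>174))),('yellow',(H>22)&(H<33)),('green',(H>50)&(H<80)),('blue',(H>105)&(H<130))):
        M=np.zeros(H.shape,np.uint8);M[y0:y1,x0:x1]=(m&(S>130)&(V>60))[y0:y1,x0:x1]
        M=cv2.morphologyEx(M,cv2.MORPH_OPEN,np.ones((3,3)))
        k=max(cv2.findContours(M,0,2)[0],key=cv2.contourArea)
        P=np.float32([unproj(im,*p[0],.01)[:2]*1000 for p in k]);r=cv2.minAreaRect(P);print(c,n,np.array(r[0]),r[1],r[2])
```

```text
[0.5115 0.3133 0.2292] [ 0.     -3.1404  0.0011]
top red [ 485.7856 -315.9146] (58.270938873291016, 59.072322845458984) 10.790914535522461
top yellow [ 558.8074 -365.4758] (59.5422248840332, 59.96982192993164) 10.97803020477295
top green [ 534.8519 -243.9729] (59.053184509277344, 59.57834243774414) 11.008235931396484
top blue [ 546.7501 -304.8611] (59.755558013916016, 60.856353759765625) 11.32734489440918
scene red [ 481.3926 -316.474 ] (58.75088119506836, 59.651615142822266) 10.975482940673828
scene yellow [ 554.5225 -365.4539] (58.24938201904297, 58.85540008544922) 10.809378623962402
scene green [ 531.1028 -244.0038] (58.038856506347656, 57.437652587890625) 10.916379928588867
scene blue [ 542.4556 -304.4044] (60.240135192871094, 59.187278747558594) 10.897543907165527
```

jog_arm --pt "0 0 3 0 0 0 6" --pt "0 0 6 0 0 0 6" --pt "0 0 9 0 0 0 6" --pt "0 0 11.5 0 0 0 6" --pt "0 0 12.4 0 0 0 6" --pt "0 0 12.4 0 0 0 6" --pt "0 0 12.4 0 0 0 2.5" --pt "0 0 12.4 0 0 0 2.5" --pt "0 0 12.4 0 0 0 2.5" --pt "0 0 12.4 0 0 0 2.5"

```text
time_s: 29.6
tcp_pos: [0.5121, 0.3138, 0.1077]
eef_rot: [-0.0, 3.138, 0.001]
wrist_force: [-0.1, -3.4, 7.2]
grip_width: 0.358
grip_force: 58.9
```

jog_arm --pt "0 0 -2 0 0 0 2.5" --pt "0 0 -5 0 0 0 2.5" --pt "0 0 -9 0 0 0 2.5" --pt "0 0 -13 0 0 0 2.5" --pt "0 0 -16 0 0 0 2.5" --pt "0 -2 -17 0 0 0 2.5" --pt "-0.3 -5 -17 0 0 0 2.5" --pt "-0.5 -9 -17 0 0 0 2.5" --pt "-0.8 -13 -17 0 0 0 2.5" --pt "-1 -17 -17 0 0 0 2.5"

```text
time_s: 30.6
tcp_pos: [0.521, 0.1426, 0.2761]
eef_rot: [-0.001, 3.142, 0.0]
wrist_force: [0.7, -0.3, -3.0]
grip_width: 0.352
grip_force: 59.9
```

jog_arm --pt "-0.3 -4 0 0 0 0 2.5" --pt "-0.5 -8.5 0 0 0 0 2.5" --pt "-0.7 -13 0 0 0 0 2.5" --pt "-0.9 -17.5 0 0 0 0 2.5" --pt "-1.1 -22 0 0 0 0 2.5" --pt "-1.1 -26.5 0 0 0 0 2.5" --pt "-1.1 -31 0 0 0 0 2.5" --pt "-1.1 -35 0 0 0 0 2.5" --pt "-1.1 -38 0 0 0 0 2.5" --pt "-1.1 -38.7 0 0 0 0 2.5"

```text
time_s: 31.6
tcp_pos: [0.5319, -0.246, 0.2754]
eef_rot: [-0.005, -3.141, 0.0]
wrist_force: [0.2, -0.1, -2.3]
grip_width: 0.359
grip_force: 60.1
```

jog_arm --pt "0 0 2 0 0 0 2.5" --pt "0 0 5 0 0 0 2.5" --pt "0 0 9 0 0 0 2.5" --pt "0 0 12 0 0 0 2.5" --pt "0 0 13 0 0 0 2.5" --pt "0 0 13 0 0 0 2.5"

```text
time_s: 32.2
tcp_pos: [0.5323, -0.2424, 0.1454]
eef_rot: [0.001, -3.14, -0.002]
wrist_force: [-0.1, -0.3, -2.5]
grip_width: 0.358
grip_force: 60.0
```

jog_arm --pt "-0.1 -0.15 1 0 0 0 2.5" --pt "-0.1 -0.15 2 0 0 0 2.5" --pt "-0.1 -0.15 2.8 0 0 0 2.5" --pt "-0.1 -0.15 3.2 0 0 0 2.5" --pt "-0.1 -0.15 3.3 0 0 0 2.5" --pt "-0.1 -0.15 3.3 0 0 0 2.5"

```text
time_s: 32.8
tcp_pos: [0.5337, -0.2447, 0.1137]
eef_rot: [-0.0, 3.141, -0.001]
wrist_force: [-1.3, 0.7, 3.3]
grip_width: 0.35
grip_force: 60.6
```

jog_arm --pt "0 0 -0.05 0 0 0 3.5" --pt "0 0 -0.05 0 0 0 6" --pt "0 0 -0.05 0 0 0 6" --pt "0 0 -3 0 0 0 6" --pt "0 0 -8 0 0 0 6" --pt "0 0 -12 0 0 0 6" --pt "0.9 5 -12 0 0 0 6" --pt "1.8 10 -12 0 0 0 6" --pt "2.7 15 -12 0 0 0 6" --pt "3.5 20 -12 0 0 0 6"

```text
time_s: 33.8
tcp_pos: [0.4982, -0.0459, 0.2331]
eef_rot: [0.001, 3.141, -0.0]
wrist_force: [0.8, -0.1, -0.2]
grip_width: 0.701
grip_force: 0.0
```

jog_arm --pt "6.2 35.7 0 0 0 0 6" --pt "6.2 35.7 0 0 0 0 6" --pt "6.2 35.7 0 0 0 0 6" --pt "6.2 35.7 0 0 0 0 6" --pt "6.2 35.7 0 0 0 0 6" --pt "6.2 35.7 0 0 0 0 6" --pt "6.2 35.7 0 0 0 0 6" --pt "6.2 35.7 0 0 0 0 6" --pt "6.2 35.7 0 0 0 0 6" --pt "6.2 35.7 0 0 0 0 6"

```text
time_s: 34.8
tcp_pos: [0.437, 0.3086, 0.2328]
eef_rot: [0.0, -3.142, 0.001]
wrist_force: [-0.5, 0.4, 0.7]
grip_width: 0.706
grip_force: 0.0
```

jog_arm --pt "0 0.3 3 0 0 0 6" --pt "0 0.3 6 0 0 0 6" --pt "0 0.3 9 0 0 0 6" --pt "0 0.3 11.5 0 0 0 6" --pt "0 0.3 12.7 0 0 0 6" --pt "0 0.3 12.7 0 0 0 6" --pt "0 0.3 12.7 0 0 0 2.5" --pt "0 0.3 12.7 0 0 0 2.5" --pt "0 0.3 12.7 0 0 0 2.5" --pt "0 0.3 12.7 0 0 0 2.5"

```text
time_s: 35.8
tcp_pos: [0.4376, 0.3124, 0.1075]
eef_rot: [-0.0, 3.139, 0.001]
wrist_force: [-0.1, -0.5, 6.4]
grip_width: 0.354
grip_force: 59.2
```

jog_arm --pt "0 0 -2 0 0 0 2.5" --pt "0 0 -5 0 0 0 2.5" --pt "0 0 -9 0 0 0 2.5" --pt "0 0 -13 0 0 0 2.5" --pt "0 0 -16 0 0 0 2.5" --pt "0 -2 -18 0 0 0 2.5" --pt "-0.8 -6 -18 0 0 0 2.5" --pt "-1.6 -10.5 -18 0 0 0 2.5" --pt "-2.4 -15 -18 0 0 0 2.5" --pt "-3.2 -20 -18 0 0 0 2.5"

```text
time_s: 36.8
tcp_pos: [0.4684, 0.1116, 0.2863]
eef_rot: [-0.002, 3.141, 0.0]
wrist_force: [0.7, 0.6, -3.2]
grip_width: 0.353
grip_force: 59.9
```

jog_arm --pt "-0.9 -5 0 0 0 0 2.5" --pt "-1.8 -10 0 0 0 0 2.5" --pt "-2.7 -15 0 0 0 0 2.5" --pt "-3.6 -20 0 0 0 0 2.5" --pt "-4.5 -25 0 0 0 0 2.5" --pt "-5.5 -30 0 0 0 0 2.5" --pt "-6.5 -35 0 0 0 0 2.5" --pt "-7.5 -40 0 0 0 0 2.5" --pt "-8.4 -45 0 0 0 0 2.5" --pt "-8.75 -47.8 0 0 0 0 2.5"

```text
time_s: 37.8
tcp_pos: [0.5561, -0.3678, 0.2854]
eef_rot: [-0.002, -3.141, -0.0]
wrist_force: [-0.9, 0.1, -2.1]
grip_width: 0.354
grip_force: 59.9
```

jog_arm --pt "0 0 1 0 0 0 2.5" --pt "0 0 4 0 0 0 2.5" --pt "0 0 8 0 0 0 2.5" --pt "0 0 12 0 0 0 2.5" --pt "0 0 14 0 0 0 2.5" --pt "0 0 14 0 0 0 2.5"

```text
time_s: 38.4
tcp_pos: [0.5553, -0.3633, 0.1427]
eef_rot: [0.001, -3.137, -0.008]
wrist_force: [0.7, 0.9, -2.6]
grip_width: 0.36
grip_force: 60.2
```

jog_arm --pt "-0.15 -0.2 1 0 0 0 2.5" --pt "-0.15 -0.2 2 0 0 0 2.5" --pt "-0.15 -0.2 2.6 0 0 0 2.5" --pt "-0.15 -0.2 3 0 0 0 2.5" --pt "-0.15 -0.2 3.1 0 0 0 2.5" --pt "-0.15 -0.2 3.1 0 0 0 2.5"

```text
time_s: 39.0
tcp_pos: [0.558, -0.3671, 0.1151]
eef_rot: [-0.0, 3.141, -0.0]
wrist_force: [-0.5, 0.6, -3.3]
grip_width: 0.353
grip_force: 60.3
```

Not in contact yet, so I'll go down 2 mm with a slight correction.

jog_arm --pt "0.1 0.15 0.1 0 0 0 2.5" --pt "0.1 0.15 0.2 0 0 0 2.5" --pt "0.1 0.15 0.2 0 0 0 2.5"

```text
time_s: 39.3
tcp_pos: [0.557, -0.3655, 0.1136]
eef_rot: [-0.001, 3.141, -0.001]
wrist_force: [-1.2, 0.7, 2.3]
grip_width: 0.354
grip_force: 60.8
```

jog_arm --pt "0 0 -0.05 0 0 0 3.5" --pt "0 0 -0.05 0 0 0 6" --pt "0 0 -0.05 0 0 0 6" --pt "0 0 -3 0 0 0 6" --pt "0 0 -8 0 0 0 6" --pt "0 0 -12 0 0 0 6" --pt "-0.2 5 -12 0 0 0 6" --pt "-0.4 10 -12 0 0 0 6" --pt "-0.6 15 -12 0 0 0 6" --pt "-0.8 20 -12 0 0 0 6"

```text
time_s: 40.3
tcp_pos: [0.5646, -0.1639, 0.2331]
eef_rot: [0.0, 3.141, -0.0]
wrist_force: [1.0, -0.3, 0.1]
grip_width: 0.701
grip_force: 0.0
```

jog_arm --pt "-2.2 47.8 0 0 0 0 6" --pt "-2.2 47.8 0 0 0 0 6" --pt "-2.2 47.8 0 0 0 0 6" --pt "-2.2 47.8 0 0 0 0 6" --pt "-2.2 47.8 0 0 0 0 6" --pt "-2.2 47.8 0 0 0 0 6" --pt "-2.2 47.8 0 0 0 0 6" --pt "-2.2 47.8 0 0 0 0 6" --pt "-2.2 47.8 0 0 0 0 6" --pt "-2.2 47.8 0 0 0 0 6"

```text
time_s: 41.3
tcp_pos: [0.586, 0.316, 0.2327]
eef_rot: [-0.005, 3.142, 0.001]
wrist_force: [0.2, -0.6, 0.1]
grip_width: 0.705
grip_force: 0.0
```

jog_arm --pt "0 0 1 0 0 0 6" --pt "0 0 2 0 0 0 6"

```text
time_s: 41.5
tcp_pos: [0.5865, 0.3126, 0.212]
eef_rot: [0.002, -3.141, 0.001]
wrist_force: [0.2, -0.2, -0.1]
grip_width: 0.705
grip_force: 0.0
```

jog_arm --pt "0 0 3 0 0 0 6" --pt "0 0 6 0 0 0 6" --pt "0 0 9 0 0 0 6" --pt "0 0 10.6 0 0 0 6" --pt "0 0 10.8 0 0 0 6" --pt "0 0 10.8 0 0 0 6" --pt "0 0 10.8 0 0 0 2.5" --pt "0 0 10.8 0 0 0 2.5" --pt "0 0 10.8 0 0 0 2.5" --pt "0 0 10.8 0 0 0 2.5"

```text
time_s: 42.5
tcp_pos: [0.5873, 0.3125, 0.1064]
eef_rot: [-0.001, 3.139, 0.001]
wrist_force: [-0.1, -0.8, 5.9]
grip_width: 0.359
grip_force: 59.5
```

jog_arm --pt "0 0 -2 0 0 0 2.5" --pt "0 0 -5 0 0 0 2.5" --pt "0 0 -9 0 0 0 2.5" --pt "0 0 -13 0 0 0 2.5" --pt "0 0 -16 0 0 0 2.5" --pt "0 -2 -18 0 0 0 2.5" --pt "0.9 -6 -18 0 0 0 2.5" --pt "1.8 -10 -18 0 0 0 2.5" --pt "2.7 -14 -18 0 0 0 2.5" --pt "3.6 -18 -18 0 0 0 2.5"

```text
time_s: 43.5
tcp_pos: [0.5498, 0.131, 0.2846]
eef_rot: [0.001, -3.141, 0.0]
wrist_force: [1.5, -1.0, -2.7]
grip_width: 0.356
grip_force: 60.0
```

jog_arm --pt "0.9 -4.5 0 0 0 0 2.5" --pt "1.8 -9 0 0 0 0 2.5" --pt "2.7 -14 0 0 0 0 2.5" --pt "3.6 -19 0 0 0 0 2.5" --pt "4.5 -24 0 0 0 0 2.5" --pt "5.4 -29 0 0 0 0 2.5" --pt "6.3 -34 0 0 0 0 2.5" --pt "6.8 -39 0 0 0 0 2.5" --pt "6.8 -43 0 0 0 0 2.5" --pt "6.8 -44.9 0 0 0 0 2.5"

```text
time_s: 44.5
tcp_pos: [0.4818, -0.3202, 0.284]
eef_rot: [-0.005, -3.14, -0.0]
wrist_force: [-0.6, 0.2, -2.8]
grip_width: 0.352
grip_force: 60.1
```

jog_arm --pt "0 0 1 0 0 0 2.5" --pt "0 0 4 0 0 0 2.5" --pt "0 0 8 0 0 0 2.5" --pt "0 0 12 0 0 0 2.5" --pt "0 0 14 0 0 0 2.5" --pt "0 0 14 0 0 0 2.5"

```text
time_s: 45.1
tcp_pos: [0.4817, -0.3144, 0.1417]
eef_rot: [0.002, -3.136, -0.008]
wrist_force: [-0.7, -0.1, -2.0]
grip_width: 0.354
grip_force: 60.1
```

jog_arm --pt "-0.1 -0.1 1 0 0 0 2.5" --pt "-0.1 -0.1 2 0 0 0 2.5" --pt "-0.1 -0.1 2.6 0 0 0 2.5" --pt "-0.1 -0.1 3 0 0 0 2.5" --pt "-0.1 -0.1 3.2 0 0 0 2.5" --pt "-0.1 -0.1 3.2 0 0 0 2.5"

```text
time_s: 45.7
tcp_pos: [0.4839, -0.3177, 0.1129]
eef_rot: [-0.0, 3.142, -0.0]
wrist_force: [0.6, -0.8, -1.1]
grip_width: 0.355
grip_force: 60.2
```

jog_arm --pt "0 0.15 0.1 0 0 0 2.5" --pt "0 0.15 0.1 0 0 0 2.5" --pt "0 0.15 0.05 0 0 0 3.5" --pt "0 0.15 0.05 0 0 0 6" --pt "0 0.15 0.05 0 0 0 6" --pt "0 0.15 -3 0 0 0 6" --pt "0 0.15 -8 0 0 0 6" --pt "0 0.15 -13 0 0 0 6" --pt "3 4 -13 0 0 0 6" --pt "6 8 -13 0 0 0 6"

```text
time_s: 46.7
tcp_pos: [0.4238, -0.2378, 0.2442]
eef_rot: [0.001, 3.139, -0.004]
wrist_force: [0.7, 1.1, 0.2]
grip_width: 0.703
grip_force: 0.0
```

jog_arm --pt "2 5 0 0 0 0 6" --pt "2 10 0 0 0 0 6" --pt "2 15 0 0 0 0 6" --pt "2 15 0 0 0 0 6" --pt "2 15 0 0 0 0 6"

```text
time_s: 47.2
tcp_pos: [0.4039, -0.0869, 0.2433]
eef_rot: [-0.004, 3.141, -0.001]
wrist_force: [0.5, 0.1, 0.0]
grip_width: 0.703
grip_force: 0.0
```

Run:
```python
from h import *
print(sense()['tcp_pos'])
a=get_image('top');b=get_image('scene')
for im in(a,b): print([np.round(proj(im,[*p,.14]),1) for p in((.4836,-.3162),(.5567,-.3655),(.533,-.244))])
z1=cv2.resize(a['pixels'][195:305,405:540],None,fx=3,fy=3,interpolation=cv2.INTER_CUBIC)
z2=cv2.resize(b['pixels'][200:430,90:390],(390,330),interpolation=cv2.INTER_CUBIC)
cv2.imwrite('pics/m6.png',np.hstack([z1[:330],z2])[:,:,::-1])
```

```text
[ 0.40385465 -0.08686844  0.24331306]
[array([490.2, 256.8]), array([514.6, 218.7]), array([451.5, 230.5])]
[array([136.6, 306.9]), array([132. , 360.5]), array([193.6, 300.8])]
```

View pics/m6.png

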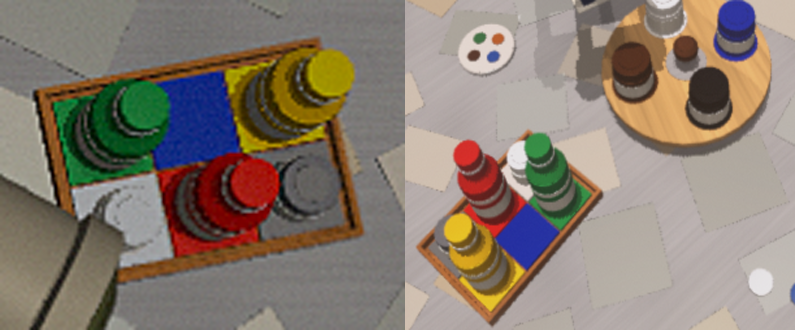

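The final view shows all three bottles upright on the tiles of their own colour, with caps within about 2 px of prediction. The jar is on its spot and the arm is clear, so I'm handing in.

```bash
python3 -c "
from workcell import *
print(hand_in())"
```

```text
the job is handed in; nothing more can be done
None
```

I handed the job in at about 47 s: the last pictures show the blue jar centred on its spot, all three bottles upright on the tiles of their own colour within about 5 mm, and no visible turn of the carousel; `hand_in()` gave no verdict.

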